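# Transfer valve balls to the packing tray in reverse order

### The job

Move the four steel valve balls with coloured plugs from the grey test rail into the four pockets of the brown packing tray, in reverse order: the ball nearest the rail's black handle goes into the pocket farthest from the tray's black handle, the next one into the next pocket, and so on, until the ball farthest from the rail's handle sits nearest the tray's handle. Set each ball down into its pocket, plug up, rather than dropping it, and do not let these balls knock against one another.

Things in the scene. Friction and masses are not known exactly. Their poses are not given: they have to be found in the camera images.
- rail: Test rail: fixed grey metal bar 66 x 290 x 18 mm, nearer or farther than the tray. Origin: middle of the bar, at bench level (z = 0); y runs along it towards its black handle, z up. Its four places: y = -105, -35, 35, 105 mm, x = 0. Handle block: y = 145 to 175 mm, up to 41 mm high.
- tray: Packing tray: fixed brown board 76 x 290 x 22 mm. Origin: middle, at bench level (z = 0); y runs along it towards its black handle, z up. Round pockets at y = -105, -35, 35, 105 mm, x = 0: floor 22 mm above the bench, grey rim 6 mm higher, 48 mm wide inside at the floor, 52 at the top; a ball within 4 mm of the middle settles. Handle block: y = 145 to 175 mm, up to 45 mm high.
- ball_red: Loose polished steel ball, 52 mm in diameter, flat at bottom and top (40 mm apart), about 0.3 kg. On top a red plug: flange 34 mm wide, 3 mm thick, then a round upright stub to grip, 22 mm in diameter, from 43 to 65 mm above the underside. Origin: centre of the underside; z up through the stub. Starts upright in the red seat on the rail.
- ball_yellow: Loose polished steel ball, 52 mm in diameter, flat at bottom and top (40 mm apart), about 0.3 kg. On top a yellow plug: flange 34 mm wide, 3 mm thick, then a round upright stub to grip, 22 mm in diameter, from 43 to 65 mm above the underside. Origin: centre of the underside; z up through the stub. Starts upright in the yellow seat on the rail.
- ball_blue: Loose polished steel ball, 52 mm in diameter, flat at bottom and top (40 mm apart), about 0.3 kg. On top a blue plug: flange 34 mm wide, 3 mm thick, then a round upright stub to grip, 22 mm in diameter, from 43 to 65 mm above the underside. Origin: centre of the underside; z up through the stub. Starts upright in the blue seat on the rail.
- ball_white: Loose polished steel ball, 52 mm in diameter, flat at bottom and top (40 mm apart), about 0.3 kg. On top a white plug: flange 34 mm wide, 3 mm thick, then a round upright stub to grip, 22 mm in diameter, from 43 to 65 mm above the underside. Origin: centre of the underside; z up through the stub. Starts upright in the white seat on the rail.
- seat_red: The red seat on the rail, where the ball with the red plug starts: fixed square tile 60 x 62 x 4 mm with a round rim 6 mm high. It stays, showing the ball's old place. Origin: centre of its underside, 18 mm above the bench; the ball rests 4 mm higher. Which of the rail's places it has varies.
- seat_yellow: The yellow seat on the rail, where the ball with the yellow plug starts: fixed square tile 60 x 62 x 4 mm with a round rim 6 mm high. It stays, showing the ball's old place. Origin: centre of its underside, 18 mm above the bench; the ball rests 4 mm higher. Which of the rail's places it has varies.
- seat_blue: The blue seat on the rail, where the ball with the blue plug starts: fixed square tile 60 x 62 x 4 mm with a round rim 6 mm high. It stays, showing the ball's old place. Origin: centre of its underside, 18 mm above the bench; the ball rests 4 mm higher. Which of the rail's places it has varies.
- seat_white: The white seat on the rail, where the ball with the white plug starts: fixed square tile 60 x 62 x 4 mm with a round rim 6 mm high. It stays, showing the ball's old place. Origin: centre of its underside, 18 mm above the bench; the ball rests 4 mm higher. Which of the rail's places it has varies.
Not all that is in view belongs to the job. What is shaped like the ball_blue but turquoise is not meant. Leave any green look-alike of the ball_red alone.

How it is judged:
At the end, for the whole second after the job is handed in: Each ball stands in the tray pocket that mirrors its starting place on the rail (shown by the seat of its colour): within 8 mm of the pocket's middle along and across the tray, its underside within 4 mm of the pocket floor's height, upright within 0.12 rad, and at rest (under 20 mm/s and 0.2 rad/s) (x of ball_red in the frame of tray between -0.008 and 0.008 m and z of ball_red in the frame of tray between 0.018 and 0.026 m and angle between each of ball_red, ball_yellow, ball_blue, ball_white's own z axis and vertical below 0.12 rad and linear speed of each of ball_red, ball_yellow, ball_blue, ball_white below 0.02 m/s and angular speed of each of ball_red, ball_yellow, ball_blue, ball_white below 0.2 rad/s and ((y of seat_red in the frame of rail between -0.125 and -0.085 m and y of ball_red in the frame of tray between 0.097 and 0.113 m) or (y of seat_red in the frame of rail between -0.055 and -0.015 m and y of ball_red in the frame of tray between 0.027 and 0.043 m) or (y of seat_red in the frame of rail between 0.015 and 0.055 m and y of ball_red in the frame of tray between -0.043 and -0.027 m) or (y of seat_red in the frame of rail between 0.085 and 0.125 m and y of ball_red in the frame of tray between -0.113 and -0.097 m)) and x of ball_yellow in the frame of tray between -0.008 and 0.008 m and z of ball_yellow in the frame of tray between 0.018 and 0.026 m and ((y of seat_yellow in the frame of rail between -0.125 and -0.085 m and y of ball_yellow in the frame of tray between 0.097 and 0.113 m) or (y of seat_yellow in the frame of rail between -0.055 and -0.015 m and y of ball_yellow in the frame of tray between 0.027 and 0.043 m) or (y of seat_yellow in the frame of rail between 0.015 and 0.055 m and y of ball_yellow in the frame of tray between -0.043 and -0.027 m) or (y of seat_yellow in the frame of rail between 0.085 and 0.125 m and y of ball_yellow in the frame of tray between -0.113 and -0.097 m)) and x of ball_blue in the frame of tray between -0.008 and 0.008 m and z of ball_blue in the frame of tray between 0.018 and 0.026 m and ((y of seat_blue in the frame of rail between -0.125 and -0.085 m and y of ball_blue in the frame of tray between 0.097 and 0.113 m) or (y of seat_blue in the frame of rail between -0.055 and -0.015 m and y of ball_blue in the frame of tray between 0.027 and 0.043 m) or (y of seat_blue in the frame of rail between 0.015 and 0.055 m and y of ball_blue in the frame of tray between -0.043 and -0.027 m) or (y of seat_blue in the frame of rail between 0.085 and 0.125 m and y of ball_blue in the frame of tray between -0.113 and -0.097 m)) and x of ball_white in the frame of tray between -0.008 and 0.008 m and z of ball_white in the frame of tray between 0.018 and 0.026 m and ((y of seat_white in the frame of rail between -0.125 and -0.085 m and y of ball_white in the frame of tray between 0.097 and 0.113 m) or (y of seat_white in the frame of rail between -0.055 and -0.015 m and y of ball_white in the frame of tray between 0.027 and 0.043 m) or (y of seat_white in the frame of rail between 0.015 and 0.055 m and y of ball_white in the frame of tray between -0.043 and -0.027 m) or (y of seat_white in the frame of rail between 0.085 and 0.125 m and y of ball_white in the frame of tray between -0.113 and -0.097 m))); the robot touches nothing.
It fails at once if two of the balls with coloured plugs knock or press against each other with more than 3 N (contact force between ball_red and ball_yellow above 3 N or contact force between any of ball_red, ball_yellow and ball_blue above 3 N or contact force between any of ball_red, ball_yellow, ball_blue and ball_white above 3 N).
It fails at once if a ball is dropped: it moves faster than 0.6 m/s (a free fall of about 20 mm) with no finger on it ((linear speed of ball_red above 0.6 m/s and contact force between ball_red and the fingers below 0.05 N) or (linear speed of ball_yellow above 0.6 m/s and contact force between ball_yellow and the fingers below 0.05 N) or (linear speed of ball_blue above 0.6 m/s and contact force between ball_blue and the fingers below 0.05 N) or (linear speed of ball_white above 0.6 m/s and contact force between ball_white and the fingers below 0.05 N)).
It also fails if it takes over 86 s, if anything falls off the work surface, if the arm or the gripper's body presses on something with over 40 N, if the wrist force passes 120 N, or if a joint passes its speed limit or range.

### The arm

A 6-joint arm with a two-finger parallel gripper is mounted at the origin on the work surface. World frame = base frame: x ahead of the robot, y to its left, z up, the work surface at z = 0. Lengths are in m, angles in rad, forces in N, time in s.
With the tool pointing down it reaches from about 0.225 to 0.725 m from the base axis. Payload 3.1 kg.
Tool frame: the origin (TCP) lies midway between the tips of the shut fingers; the grasp point (between the pads) lies 19 mm behind it; z points along the fingers, y is the line along which they close (so a half turn about z gives the same grasp; the last joint's range is limited). The gripper opens to 85 mm and grips with 20 to 120 N. Pads are 22 mm wide; open, the fingers measure 114 mm over their backs; the gripper's body (76 mm by 85 mm) begins 54 mm behind the grasp point. The pads swing forward as they close: fully open they stand 13 mm farther back than shut.
Start: joints at [1.096, 0.048, 0.099, 1.622, 0, 1.443], TCP at [0.178, 0.494, 0.231] pointing down, gripper open.
Joint ranges: [-2.91, 2.91], [-0.99, 1.94], [-1.21, 1.42], [-2.12, 2.29], [-1.49, 1.47], [-3.14, 3.14]. Speed limits (rad/s): [2.79, 2.79, 3.14, 3.14, 3.14, 3.14].

### API

Orientations are given as a rotation vector (axis times angle).
In Python, from plant import monitor, optics, sign_off gives the robot as it stands. The module is installed in compiled form; this text tells all that it offers.
- The arm moves only by the tool step_arm, never from a script. Its argument "moves" is a list of rows, each an object with "dp": the shift along the tool's x, y, z in cm, a list of three; "yaw": the turn about the tool's z in degrees. A call has 1 to 10 rows; each row shifts and turns the commanded pose from where the row before left it, along the tool's axes as they then stand; what a row does not reach is not made up. A row lasts 1/10 s, in which the tool goes at most 50 mm and 8.59 degrees, less where a joint would pass 70% of its speed; a pose out of reach is approached as far as the arm can. A call is refused whole if a number of a shift passes 5 or a number of a turn 8.59, either way. A call with a gripper value outside its range is refused whole. "gripper" is the finger opening in cm, from 0 to 8.54, set as the call begins (left out, the last holds). The fingers move at their own pace and stop on an object; "squeeze" is the grip in N (left out, the last holds). Time passes only in rows, so rows that do not move let the fingers close. It gives the time, the measured TCP pose, the force, the opening and the grip force at its end, in the units of the state.
- monitor.read_state(): the state, without advancing time (a new reading comes with each control period).
- optics.capture(name): name is "side" or "top" or "wrist"; returns a dict with "color" (420x560x3 uint8, red, green, blue), "K" (3x3 intrinsics, pixels), "position" and "rotation" of the camera in the world; the wrist camera has in their place "mount" (4x4, takes a point from camera to tool coordinates, whose origin is the TCP and whose axes are the flange's). Camera axes: x right, y down, z forward; pixel columns grow to the right and rows downward; lengths in m; the calibration is good to about 2 mm. A picture is of the moment at which its call begins: read the wrist's pose just before it. There is no depth.
- sign_off(): hands the job in; it is judged then, once.
The state is a dict: "clock": time; "qpos": joint angles; "qvel": joint speeds; "joint_torque": joint torques, N m; "position": TCP position; "tcp_rot": TCP orientation; "force": force on the tool from outside, world axes, zero at the start; "wrist_torque": the same for the moment, N m; "opening": opening from 0.0 (shut) to 1.0 (fully open); "finger_force": force on a finger pad.
Only numpy, scipy, OpenCV 4.12 (cv2) and the standard library are available. Lean on these libraries where they do the work, as an engineer would, in place of code of your own. Each camera call takes 0.05 s, during which the arm holds its last target. There are 200 camera calls.

## Working session

There is one attempt and no reset: what is moved stays moved. The work goes in short steps, Python scripts to look and compute and a tool call to move; the robot and the scene stay as the last step left them, time stands still between calls to the robot, and variables do not carry over. Pictures are saved under pics/ and viewed, at most 14 in all, crops included, and the job is handed in when it is done.

Besides the shell and the picture viewer there is one more tool, called as name([rows], argument=value, ...), one row to a line, values as JSON. step_arm: Moves the arm, as the interface text tells. Its arguments: {"type":"object","properties":{"moves":{"type":"array","items":{"type":"object","properties":{"dp":{"type":"array","items":{"type":"number"}},"yaw":{"type":"number"}}}},"gripper":{"type":"number"},"squeeze":{"type":"number"}},"required":["moves"]}

```bash
mkdir -p pics; cat > h.py <<'E'
import numpy as np,cv2
from plant import monitor,optics,sign_off
from scipy.spatial.transform import Rotation as R
def cap(n,f=None):
    s=monitor.read_state(); c=optics.capture(n)
    if 'mount' in c:
        T=np.eye(4);T[:3,:3]=R.from_rotvec(s['tcp_rot']).as_matrix();T[:3,3]=s['position'];T=T@np.array(c['mount'])
        c['rotation']=T[:3,:3];c['position']=T[:3,3]
    if f: cv2.imwrite('pics/'+f,c['color'][:,:,::-1])
    return c
def ray(c,u,v):
    d=np.array(c['rotation'])@np.linalg.inv(c['K'])@np.array([u,v,1.]);return np.array(c['position']),d/np.linalg.norm(d)
def onz(c,u,v,z):
    p,d=ray(c,u,v);return p+d*(z-p[2])/d[2]
def tri(obs):
    A=0;b=0
    for c,u,v in obs:
        p,d=ray(c,u,v);M=np.eye(3)-np.outer(d,d);A=A+M;b=b+M@p
    return np.linalg.solve(A,b)
def proj(c,P):
    q=np.array(c['K'])@np.array(c['rotation']).T@(np.array(P)-c['position']);return q[:2]/q[2]
E
python3 - <<'E'
from h import *
import pickle
d={n:cap(n,n+'0.png') for n in('top','side','wrist')}
pickle.dump(d,open('c0.pkl','wb'))
for n in d: print(n,np.round(d[n]['position'],3),np.round(d[n]['rotation'],2).tolist(),d[n]['K'][0])
s=monitor.read_state();print(s)
E
```

```text
top [ 0.448 -0.027  0.822] [-2.18, 2.22, -0.05] [480.91838676   0.         277.63375883]
side [ 0.226 -0.549  0.57 ] [-2.25, 0.57, -0.23] [431.05291757   0.         278.47531501]
wrist [0.099 0.521 0.373] [[0.34, 0.89, 0.3], [0.94, -0.32, -0.11], [-0.0, 0.32, -0.95]] [308.62231217   0.         283.05230876]
{'clock': 0.15, 'qpos': array([ 1.09616651e+00,  4.85915295e-02,  9.79140627e-02,  1.62199894e+00,
       -1.29883012e-05,  1.44298779e+00]), 'qvel': array([ 0.000711  , -0.00251802,  0.00346252, -0.00018516,  0.00180768,
        0.00073153]), 'joint_torque': array([ 1.75582078e-03, -3.39259064e+01,  3.20423985e+01,  1.53880531e-02,
       -6.79862183e-05, -2.58357048e-06]), 'position': array([0.17824669, 0.49329324, 0.2303585 ]), 'tcp_rot': array([-5.41964954e-01, -3.09393664e+00,  2.82581618e-03]), 'force': array([0.2631428 , 0.08510019, 0.19728109]), 'wrist_torque': array([-0.00411054, -0.01854294,  0.01841135]), 'finger_force': 0.0, 'opening': 0.9993050227910703}
```

```bash
python3 - <<'E'
s=open('h.py').read()
s=s.replace("    if f: cv2","    else: c['rotation']=R.from_rotvec(np.array(c['rotation'])).as_matrix()\n    if f: cv2")
open('h.py','w').write(s)
import pickle,numpy as np
from scipy.spatial.transform import Rotation as R
d=pickle.load(open('c0.pkl','rb'))
for n in('top','side'): d[n]['rotation']=R.from_rotvec(np.array(d[n]['rotation'])).as_matrix()
pickle.dump(d,open('c0.pkl','wb'))
print(d['wrist']['mount'])
E
```

```text
[[ 3.66284330e-04 -9.45964712e-01 -3.24269378e-01  8.37106999e-02]
 [ 9.99999874e-01  2.35440576e-04  4.42736247e-04 -8.40431997e-04]
 [-3.42466697e-04 -3.24269500e-01  9.45964679e-01 -1.42749792e-01]
 [ 0.00000000e+00  0.00000000e+00  0.00000000e+00  1.00000000e+00]]
```

View pics/top0.png

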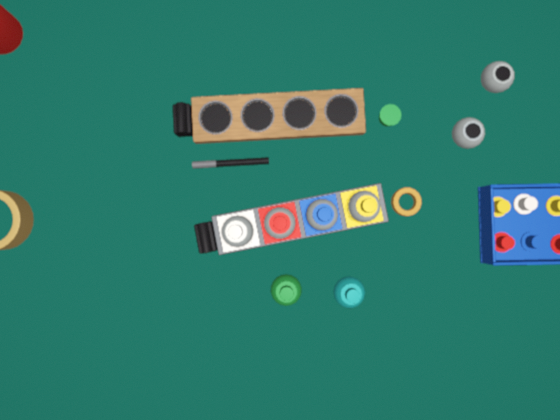

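View pics/side0.png

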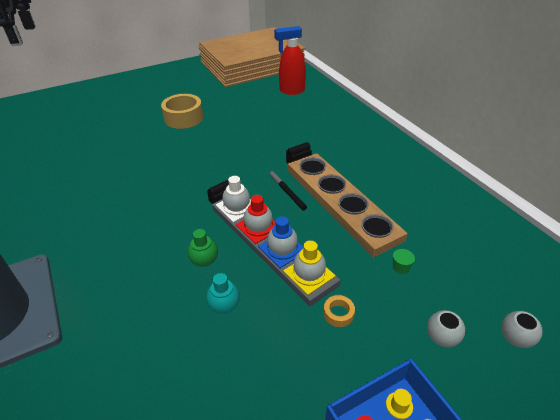

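```bash
cat > seg.py <<'E'
from h import *
import pickle
def blobs(c,cond,amin=60):
    h=cv2.cvtColor(c['color'],cv2.COLOR_RGB2HSV).astype(int);m=cond(h[...,0],h[...,1],h[...,2]).astype(np.uint8)
    n,l,st,ce=cv2.connectedComponentsWithStats(m)
    return [(ce[i].round(1).tolist(),st[i].tolist()) for i in range(1,n) if st[i,4]>=amin]
if __name__=='__main__':
    d=pickle.load(open('c0.pkl','rb'));t=d['top'];s=d['side']
    for n,c in(('top',t),('side',s)):
        print(n)
        for k,f in dict(dark=lambda h,s,v:v<60,yel=lambda h,s,v:(abs(h-26)<6)&(s>150)&(v>150),red=lambda h,s,v:((h<6)|(h>174))&(s>150)&(v>120),blue=lambda h,s,v:(abs(h-108)<10)&(s>150)&(v>120),white=lambda h,s,v:(s<40)&(v>180)).items():
            print(k,blobs(c,f))
    for u,v in((237,232),(367,205)): print(onz(t,u,v,.087))
    for a,b in (((239,230),(234,180)),((369,204),(311,246))): print(tri([(t,*a),(s,*b)]))
E
python3 seg.py
```

```text
top
dark [([502.5, 72.9], [497, 67, 12, 13, 124]), ([182.0, 119.1], [173, 103, 19, 34, 527]), ([472.7, 130.3], [467, 125, 13, 12, 117]), ([241.4, 161.8], [217, 158, 51, 9, 241]), ([203.4, 236.1], [195, 223, 18, 30, 320])]
yel [([350.0, 206.9], [345, 191, 16, 32, 75]), ([553.4, 205.4], [547, 197, 13, 18, 134]), ([501.0, 206.0], [495, 198, 14, 17, 164])]
red [([8.5, 31.5], [0, 6, 22, 46, 725]), ([292.0, 219.6], [276, 203, 24, 36, 172]), ([266.0, 224.6], [259, 207, 22, 36, 186]), ([279.3, 222.4], [270, 213, 19, 19, 279]), ([503.9, 241.8], [496, 233, 18, 18, 236]), ([555.1, 243.5], [551, 235, 9, 18, 99])]
blue [([525.9, 226.0], [490, 183, 70, 83, 3881]), ([479.9, 224.9], [478, 187, 5, 76, 169]), ([308.3, 215.7], [304, 199, 17, 33, 84])]
white [([502.5, 73.9], [493, 64, 20, 20, 111]), ([472.9, 130.4], [463, 120, 21, 21, 130]), ([525.3, 203.5], [514, 194, 24, 20, 320]), ([238.5, 230.7], [216, 209, 45, 44, 699]), ([235.9, 231.1], [224, 220, 24, 23, 443])]
side
dark [([14.5, 16.5], [0, 0, 35, 44, 900]), ([297.8, 152.1], [286, 142, 26, 22, 357]), ([312.1, 166.3], [301, 161, 23, 12, 215]), ([3
[... 575 characters left out ...]
386, 389, 27, 30, 483])]
red [([292.0, 69.2], [279, 46, 26, 49, 983]), ([256.8, 205.8], [248, 195, 19, 21, 271]), ([254.3, 231.4], [236, 219, 40, 25, 306])]
blue [([288.4, 29.3], [275, 26, 27, 7, 113]), ([281.8, 220.6], [276, 216, 13, 10, 101]), ([282.0, 232.5], [272, 225, 20, 14, 126]), ([280.1, 253.8], [258, 241, 45, 27, 396]), ([389.7, 400.3], [327, 359, 135, 61, 2116])]
white [([443.9, 149.8], [304, 50, 256, 186, 2593]), ([233.8, 179.1], [228, 176, 12, 7, 66]), ([235.0, 190.1], [226, 184, 19, 11, 79]), ([230.7, 211.4], [216, 201, 35, 21, 194])]
[0.43501904 0.03245688 0.087     ]
[ 0.47282783 -0.16700884  0.087     ]
[0.43624629 0.02997608 0.08828229]
[ 0.47448796 -0.1707656   0.08380071]
```

step_arm([
  {"yaw": 8.46},
  {"yaw": 8.46},
  {"yaw": 8.46},
  {"yaw": 8.46},
  {"yaw": 8.46},
  {"yaw": 8.46},
  {"yaw": 8.46},
  {"dp": [-4.4,1.2,0]},
  {"dp": [-4.4,1.2,0]},
  {"dp": [-4.4,1.2,0]},
])

```text
validation failed for argument at $.mo...
```

step_arm([
  {"dp": [-4.4,1.2,0]},
  {"dp": [-4.4,1.2,0]},
  {"dp": [-4.4,1.2,0]},
  {"dp": [-4.4,1.2,0]},
  {"dp": [-4.4,1.2,0]},
  {"dp": [-4.4,1.2,0]},
  {"dp": [-4.4,1.2,0]},
  {"dp": [-4.4,1.2,0]},
  {"dp": [-4.4,1.2,0]},
  {"dp": [-4.4,1.2,0]},
])

```text
validation failed for argument at $.mo...
```

step_arm([
  {"dp": [0,0,0],"yaw": 8.46},
  {"dp": [0,0,0],"yaw": 8.46},
  {"dp": [0,0,0],"yaw": 8.46},
  {"dp": [0,0,0],"yaw": 8.46},
  {"dp": [0,0,0],"yaw": 8.46},
  {"dp": [0,0,0],"yaw": 8.46},
  {"dp": [0,0,0],"yaw": 8.46},
  {"dp": [-4.4,1.2,0],"yaw": 0},
  {"dp": [-4.4,1.2,0],"yaw": 0},
  {"dp": [-4.4,1.2,0],"yaw": 0},
])

```text
clock: 1.15
position: [0.2389, 0.3696, 0.2307]
tcp_rot: [1.998, 2.424, -0.001]
force: [1.3, 0.0, 1.1]
opening: 1.0
finger_force: 0.0
```

step_arm([
  {"dp": [-4.4,1.2,0],"yaw": 0},
  {"dp": [-4.4,1.2,0],"yaw": 0},
  {"dp": [-4.4,1.2,0],"yaw": 0},
  {"dp": [-4.4,1.2,0],"yaw": 0},
  {"dp": [-4.4,1.2,0],"yaw": 0},
  {"dp": [-4.4,1.2,0],"yaw": 0},
  {"dp": [-4.4,1.2,0],"yaw": 0},
  {"dp": [-4.4,1.2,0],"yaw": 0},
  {"dp": [-4.4,1.2,0],"yaw": 0},
  {"dp": [-4.4,1.2,0],"yaw": 0},
])

```text
clock: 2.15
position: [0.4402, -0.0403, 0.2311]
tcp_rot: [-2.001, -2.422, -0.0]
force: [0.9, 0.9, -0.3]
opening: 0.998
finger_force: 0.0
```

step_arm([
  {"dp": [0,0,0],"yaw": 0},
  {"dp": [0,0,0],"yaw": 0},
])

```text
clock: 2.35
position: [0.4396, -0.0391, 0.2306]
tcp_rot: [-2.002, -2.418, 0.001]
force: [-0.4, -0.2, 0.2]
opening: 0.998
finger_force: 0.0
```

```bash
python3 - <<'E'
from h import *
import pickle
s=monitor.read_state();print(s['position'],s['tcp_rot'],s['qpos'],s['clock'])
c=cap('wrist','w1.png');pickle.dump(c,open('w1.pkl','wb'))
for p in ((.4362,.030,.087),(.4745,-.17,.087)): print(proj(c,p))
E
```

```text
[ 0.43955233 -0.03907761  0.23063683] [-2.00204529e+00 -2.41837256e+00  7.50167205e-04] [-2.41194047e-01 -1.67156923e-01 -1.07410290e-01  1.63259895e+00
  4.63116611e-04  1.14179024e+00] 2.35
[294.57533793 119.41124746]
[292.54922634 310.66315338]
```

View pics/w1.png

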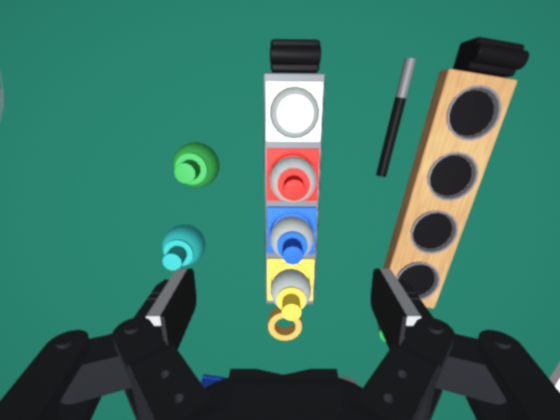

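```bash
cat > meas.py <<'E'
from h import *
from scipy.optimize import least_squares
th=np.linspace(0,2*np.pi,40,endpoint=False)
def circ(x,y,z,r): return np.c_[x+r*np.cos(th),y+r*np.sin(th),np.full(40,z)]
def pj(c,P):
    q=(P-c['position'])@np.array(c['rotation'])@np.array(c['K']).T;return q[:,:2]/q[:,2:]
def plugmask(c,x,y,z0=.022,S=8):
    m=np.zeros((420*1,560*1),np.uint8)
    for a,b,r in((.040,.043,.017),(.043,.065,.011)):
        h=cv2.convexHull(np.r_[pj(c,circ(x,y,z0+a,r)),pj(c,circ(x,y,z0+b,r))].astype(np.float32))
        cv2.fillConvexPoly(m,np.round(h*16).astype(np.int32),1,shift=4)
    return m
def hsvm(c,col):
    h,s,v=np.moveaxis(cv2.cvtColor(c['color'],cv2.COLOR_RGB2HSV).astype(int),2,0)
    return {'red':((h<8)|(h>172))&(s>120)&(v>60),'yellow':(abs(h-26)<8)&(s>120)&(v>80),'blue':(abs(h-108)<10)&(s>120)&(v>60),'white':(s<40)&(v>185),'dark':(v<60)}[col].astype(np.uint8)
def plug(c,col,guess):
    m=hsvm(c,col);l=cv2.connectedComponents(m)[1]
    k=plugmask(c,*guess);ids=l[(k>0)&(l>0)];b=(l==np.bincount(ids).argmax())
    def cen(m): v,u=np.nonzero(m);return np.array([u.mean(),v.mean()])
    t=cen(b);p=np.array(guess,float)
    for _ in range(8):
        e=t-cen(plugmask(c,*p))
        q=proj(c,[*p,.07]);J=np.c_[proj(c,[p[0]+.001,p[1],.07])-q,proj(c,[p[0],p[1]+.001,.07])-q]/.001
        p=p+np.linalg.solve(J,e)
    mm=plugmask(c,*p)
    return p,round((b&(mm>0)).sum()/(b|(mm>0)).sum(),3),int(b.sum())
def darkblobs(c,lo=0):
    n,l,st,ce=cv2.connectedComponentsWithStats(hsvm(c,'dark'))
    return [(ce[i],st[i,4],st[i,:4]) for i in range(1,n) if st[i,4]>150]
E
python3 - <<'E'
from meas import *
import pickle
d=pickle.load(open('c0.pkl','rb'));d['w1']=pickle.load(open('w1.pkl','rb'))
A=np.array([.436,.030]);B=np.array([.4745,-.1707])
for i,col in enumerate(['white','red','blue','yellow']):
    g=A+(B-A)*i/3
    for n in d:
        if n=='wrist':continue
        try:print(col,n,*plug(d[n],col,g))
        except Exception as e:print(col,n,e)
for x in darkblobs(d['w1']):print(x[0].round(1),x[1],x[2],onz(d['w1'],*x[0],.025).round(4))
for uv in((215.5,117.5),(257.5,115),(299.5,113),(341.5,110.5)):print(onz(d['top'],*uv,.025).round(4))
for uv in((312.1,166.3),(331.6,184.1),(352.8,204),(376.6,226.1)):print(onz(d['side'],*uv,.022).round(4))
E
```

```text
white top [0.43623243 0.03608514] 0.949 430
white side [0.43190224 0.02448978] 0.192 78
white w1 [0.43411014 0.03681026] 0.279 3926
red top [ 0.44840973 -0.0323779 ] 0.839 333
red side [ 0.44833575 -0.03327822] 0.857 300
red w1 [ 0.44850989 -0.03415813] 0.882 797
blue top [ 0.46081283 -0.10146694] 0.782 319
blue side [ 0.46075771 -0.10218772] 0.888 340
blue w1 [ 0.46082971 -0.10267737] 0.864 727
yellow top [ 0.47314819 -0.170354  ] 0.81 328
yellow side [ 0.47248354 -0.17127232] 0.868 382
yellow w1 [ 0.47305725 -0.18425576] 0.439 1047
[490.6  56.7] 2143 [454  38  75  39] [0.6235 0.1254 0.025 ]
[295.6  55. ] 1429 [271  40  49  33] [0.4274 0.0897 0.025 ]
[471.5 112.5] 1472 [451  90  43  45] [0.625  0.0702 0.025 ]
[390.4 136.1] 746 [377  98  28  78] [0.5465 0.0298 0.025 ]
[450.7 175.3] 1205 [431 156  40  39] [6.278e-01 3.000e-04 2.500e-02]
[432.5 230.7] 995 [414 214  38  34] [ 0.6308 -0.0695  0.025 ]
[281.7 371.8] 36503 [  0 265 560 155] [ 0.4909 -0.3228  0.025 ]
[0.6254 0.0707 0.025 ]
[6.284e-01 5.000e-04 2.500e-02]
[ 0.6307 -0.0697  0.025 ]
[ 0.6337 -0.14    0.025 ]
[0.6269 0.0729 0.022 ]
[0.6301 0.0026 0.022 ]
[ 0.6323 -0.0676  0.022 ]
[ 0.6349 -0.1377  0.022 ]
```

step_arm([
  {"dp": [2.5,0.35,0],"yaw": 0},
  {"dp": [2.5,0.35,0],"yaw": 0},
  {"dp": [2.44,0.37,0],"yaw": 0},
  {"dp": [0,0,3],"yaw": 0},
  {"dp": [0,0,3],"yaw": 0},
  {"dp": [0,0,3],"yaw": 0},
  {"dp": [0,0,2],"yaw": 0},
  {"dp": [0,0,0],"yaw": 0},
  {"dp": [0,0,0],"yaw": 0},
], gripper=5, squeeze=60)

```text
clock: 3.3
position: [0.4357, 0.0378, 0.1217]
tcp_rot: [-1.997, -2.424, 0.0]
force: [0.0, -0.5, 0.3]
opening: 0.585
finger_force: 0.0
```

```bash
cat > go.py <<'E'
import sys
from h import *
s=monitor.read_state();M=R.from_rotvec(s['tcp_rot']).as_matrix()
B=dict(white=(.4362,.036),red=(.4484,-.0335),blue=(.4608,-.1022),yellow=(.4731,-.171),pw=(.6337,-.140),pr=(.6308,-.0697),pb=(.6281,.0004),py=(.6253,.0706))
print(s['position'].round(4),np.degrees(np.arctan2(M[1,0],M[0,0])).round(2),s['clock'],s['opening'])
for a in sys.argv[1:]:
    print(a,(100*M.T@(np.r_[B[a],s['position'][2]]-s['position'])).round(2))
E
python3 go.py white; python3 - <<'E'
from h import *
cap('wrist','w2.png')
E
```

```text
[0.4357 0.0378 0.1217] 101.03 3.3 0.5846832700495014
white [-0.18  0.02 -0.  ]
```

View pics/w2.png

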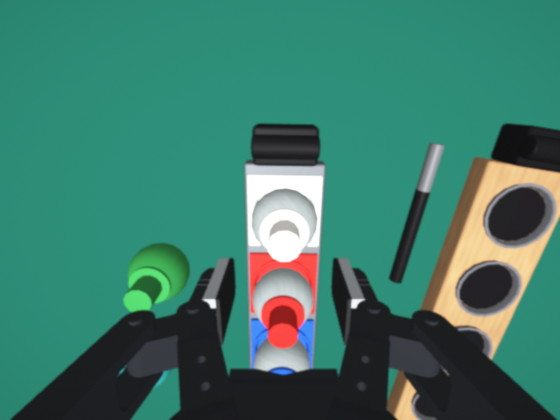

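step_arm([
  {"dp": [-0.18,0,2],"yaw": 0},
  {"dp": [0,0,2],"yaw": 0},
  {"dp": [0,0,1.3],"yaw": 0},
  {"dp": [0,0,0],"yaw": 0},
  {"dp": [0,0,0],"yaw": 0},
])

```text
clock: 3.85
position: [0.4372, 0.035, 0.0693]
tcp_rot: [1.999, 2.422, 0.001]
force: [0.4, 0.2, -0.3]
opening: 0.581
finger_force: 0.0
```

```bash
python3 go.py white; python3 - <<'E'
from h import *
cap('wrist','w3.png')
print(monitor.read_state()['force'])
E
```

```text
[0.4372 0.035  0.0693] 100.92 3.85 0.5806336141843728
white [ 0.12 -0.08 -0.  ]
[ 0.30359933  1.25486969 -0.9566035 ]
```

View pics/w3.png

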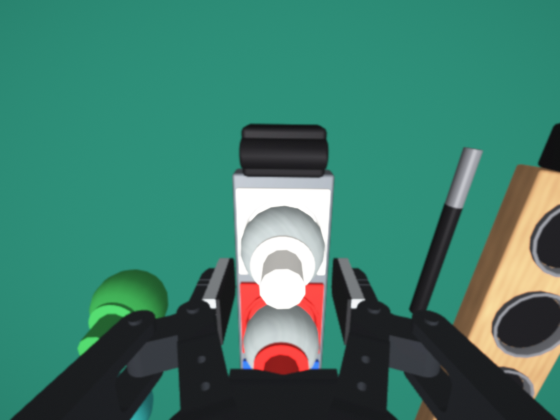

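step_arm([
  {"dp": [0,0,0],"yaw": 0},
  {"dp": [0,0,0],"yaw": 0},
  {"dp": [0,0,0],"yaw": 0},
  {"dp": [0,0,0],"yaw": 0},
  {"dp": [0,0,0],"yaw": 0},
  {"dp": [0,0,0],"yaw": 0},
], gripper=0.5)

```text
clock: 4.5
position: [0.4373, 0.0348, 0.0696]
tcp_rot: [1.999, 2.421, 0.001]
force: [-2.1, 0.4, 5.5]
opening: 0.234
finger_force: 58.7
```

step_arm([
  {"dp": [0,0,-1],"yaw": 0},
  {"dp": [0,0,-2],"yaw": 0},
  {"dp": [0,0,-3],"yaw": 0},
  {"dp": [0,0,-3],"yaw": 0},
  {"dp": [0,0,-1],"yaw": 0},
  {"dp": [0,0,0],"yaw": 0},
  {"dp": [0,0,0],"yaw": 0},
])

```text
clock: 5.2
position: [0.436, 0.035, 0.1669]
tcp_rot: [-1.999, -2.421, 0.002]
force: [0.1, 0.7, -2.9]
opening: 0.23
finger_force: 59.0
```

```bash
python3 go.py pw; python3 - <<'E'
from h import *
cap('wrist','w4.png')
E
```

```text
[0.436  0.035  0.1669] 100.91 5.2 0.23025783312017228
pw [-20.92  16.11  -0.05]
```

View pics/w4.png

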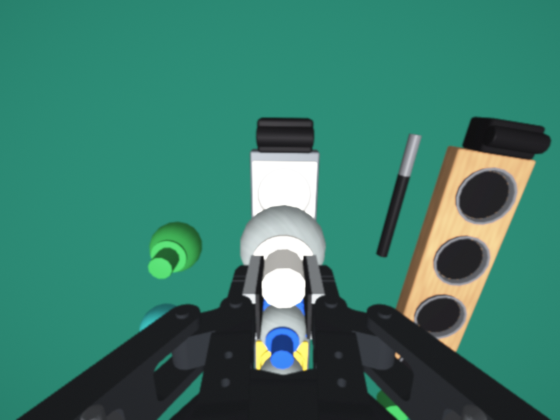

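step_arm([
  {"dp": [-1,0.8,0],"yaw": 0},
  {"dp": [-2,1.5,0],"yaw": 0},
  {"dp": [-3,2.3,0],"yaw": 0},
  {"dp": [-3.5,2.7,0],"yaw": 0},
  {"dp": [-3.5,2.7,0],"yaw": 0},
  {"dp": [-3.5,2.7,0],"yaw": 0},
  {"dp": [-2.5,1.9,0],"yaw": 0},
  {"dp": [-1.5,1.1,0],"yaw": 0},
  {"dp": [-0.5,0.4,0],"yaw": 0},
  {"dp": [0,0,0],"yaw": 0},
])

```text
clock: 6.25
position: [0.6342, -0.1416, 0.1662]
tcp_rot: [-2.0, -2.419, 0.002]
force: [-0.6, 0.7, -3.0]
opening: 0.228
finger_force: 59.2
```

step_arm([
  {"dp": [0,0,2],"yaw": 0},
  {"dp": [0,0,2],"yaw": 0},
  {"dp": [0,0,2],"yaw": 0},
  {"dp": [0,0,0],"yaw": 0},
  {"dp": [0,0,0],"yaw": 0},
])

```text
clock: 6.75
position: [0.6334, -0.1398, 0.108]
tcp_rot: [-1.998, -2.422, 0.001]
force: [0.3, -0.8, -2.0]
opening: 0.231
finger_force: 59.3
```

```bash
python3 go.py pw; python3 - <<'E'
from h import *
cap('wrist','w5.png');cap('side','s5.png')
E
```

```text
[ 0.6334 -0.1398  0.108 ] 100.96 6.75 0.23101899888659003
pw [-0.02  0.03 -0.  ]
```

View pics/s5.png

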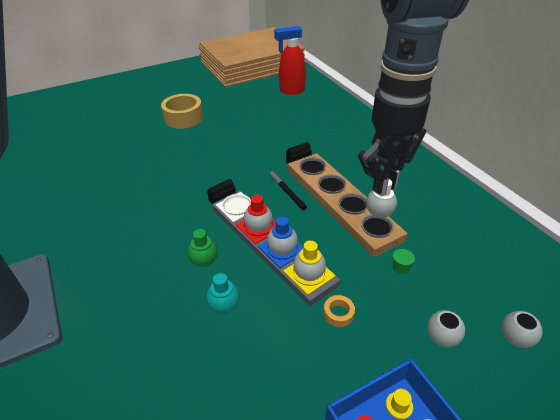

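step_arm([
  {"dp": [-0.06,0,1.2],"yaw": 0},
  {"dp": [0,0,1],"yaw": 0},
  {"dp": [0,0,0.7],"yaw": 0},
  {"dp": [0,0,0.5],"yaw": 0},
  {"dp": [0,0,0.3],"yaw": 0},
  {"dp": [0,0,0.1],"yaw": 0},
  {"dp": [0,0,0],"yaw": 0},
  {"dp": [0,0,0],"yaw": 0},
])

```text
clock: 7.65
position: [0.6349, -0.1415, 0.0707]
tcp_rot: [2.0, 2.422, 0.0]
force: [0.4, 0.1, -3.1]
opening: 0.23
finger_force: 59.5
```

step_arm([
  {"dp": [0,0,0.1],"yaw": 0},
  {"dp": [0,0,0],"yaw": 0},
  {"dp": [0,0,0],"yaw": 0},
])

```text
clock: 7.95
position: [0.635, -0.1415, 0.0697]
tcp_rot: [2.0, 2.422, 0.001]
force: [0.9, -0.3, -1.3]
opening: 0.225
finger_force: 59.6
```

step_arm([
  {"dp": [0,0,0.1],"yaw": 0},
  {"dp": [0,0,0],"yaw": 0},
  {"dp": [0,0,0],"yaw": 0},
])

```text
clock: 8.25
position: [0.635, -0.1416, 0.0697]
tcp_rot: [1.999, 2.421, 0.001]
force: [-1.2, 0.0, 4.2]
opening: 0.226
finger_force: 59.8
```

step_arm([
  {"dp": [0,0,0],"yaw": 0},
  {"dp": [0,0,0],"yaw": 0},
  {"dp": [0,0,0],"yaw": 0},
  {"dp": [0,0,0],"yaw": 0},
  {"dp": [0,0,-2],"yaw": 0},
  {"dp": [0,0,-4],"yaw": 0},
  {"dp": [0,0,-4],"yaw": 0},
  {"dp": [0,0,0],"yaw": 0},
], gripper=5)

```text
clock: 9.05
position: [0.6383, -0.1426, 0.1765]
tcp_rot: [1.992, 2.413, 0.008]
force: [1.1, 0.3, 1.2]
opening: 0.587
finger_force: 0.0
```

```bash
python3 go.py red; python3 - <<'E'
from meas import *
c=cap('wrist','w6.png');s=cap('side')
t=cap('top')
for n,k in(('top',t),('side',s),('wrist',c)):
    try: print(n,plug(k,'white',(.6337,-.14)))
    except Exception as e: print(n,e)
E
```

```text
[ 0.6383 -0.1426  0.1765] 100.91 9.05 0.5866601665309329
red [ 14.31 -16.58  -0.29]
top attempt to get argmax of an empty sequence
side (array([ 0.62532679, -0.14915606]), np.float64(0.205), 96)
wrist (array([ 0.63282264, -0.13843674]), np.float64(0.636), 1873)
```

View pics/w6.png

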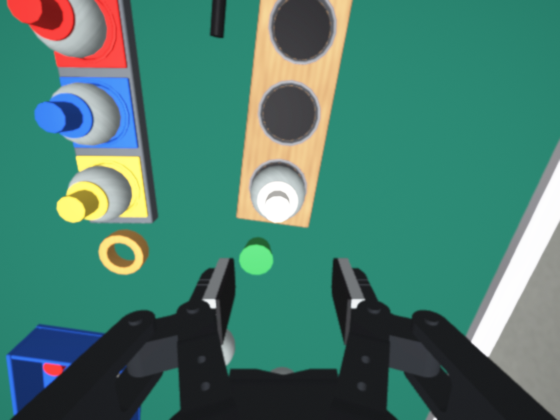

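step_arm([
  {"dp": [1.8,-2.1,0],"yaw": 0},
  {"dp": [3,-3.4,0],"yaw": 0},
  {"dp": [3,-3.5,0],"yaw": 0},
  {"dp": [3,-3.5,0],"yaw": 0},
  {"dp": [2.5,-2.9,0],"yaw": 0},
  {"dp": [1,-1,0],"yaw": 0},
  {"dp": [0,0,2],"yaw": 0},
  {"dp": [0,0,2],"yaw": 0},
  {"dp": [0,0,0],"yaw": 0},
  {"dp": [0,0,0],"yaw": 0},
])

```text
clock: 10.2
position: [0.4451, -0.0317, 0.1267]
tcp_rot: [-1.998, -2.42, 0.003]
force: [0.3, 0.3, 0.8]
opening: 0.583
finger_force: 0.0
```

```bash
python3 go.py red; python3 - <<'E'
from meas import *
c=cap('top')
print(plug(c,'white',(.6337,-.14)))
E
```

```text
[ 0.4451 -0.0317  0.1267] 100.91 10.2 0.5825584821273884
red [-0.24  0.29 -0.  ]
(array([ 0.63422446, -0.1406121 ]), np.float64(0.888), 391)
```

step_arm([
  {"dp": [-0.24,0.29,1],"yaw": 0},
  {"dp": [0,0,2],"yaw": 0},
  {"dp": [0,0,1.7],"yaw": 0},
  {"dp": [0,0,1],"yaw": 0},
  {"dp": [0,0,0],"yaw": 0},
  {"dp": [0,0,0],"yaw": 0},
])

```text
clock: 10.85
position: [0.4502, -0.034, 0.0717]
tcp_rot: [2.0, 2.422, 0.0]
force: [-0.1, 0.7, 0.6]
opening: 0.587
finger_force: 0.0
```

```bash
python3 go.py red
```

```text
[ 0.4502 -0.034   0.0717] 100.91 10.85 0.5866288505386396
red [ 0.08 -0.17 -0.  ]
```

Offset small; drop 2 mm more and grip.

step_arm([
  {"dp": [0.05,-0.1,0.2],"yaw": 0},
  {"dp": [0,0,0],"yaw": 0},
  {"dp": [0,0,0],"yaw": 0},
])

```text
clock: 11.15
position: [0.4492, -0.0336, 0.07]
tcp_rot: [1.999, 2.422, 0.001]
force: [-0.6, 0.5, -0.3]
opening: 0.584
finger_force: 0.0
```

step_arm([
  {"dp": [0,0,0],"yaw": 0},
  {"dp": [0,0,0],"yaw": 0},
  {"dp": [0,0,0],"yaw": 0},
  {"dp": [0,0,0],"yaw": 0},
  {"dp": [0,0,0],"yaw": 0},
  {"dp": [0,0,0],"yaw": 0},
], gripper=0.5)

```text
clock: 11.75
position: [0.4491, -0.0336, 0.0698]
tcp_rot: [2.0, 2.422, 0.001]
force: [-0.3, 0.1, 4.6]
opening: 0.229
finger_force: 58.9
```

```bash
python3 go.py red
```

```text
[ 0.4491 -0.0336  0.0698] 100.91 11.75 0.2290884230523161
red [ 0.03 -0.06 -0.  ]
```

step_arm([
  {"dp": [0,0,-1],"yaw": 0},
  {"dp": [0,0,-2],"yaw": 0},
  {"dp": [0,0,-3],"yaw": 0},
  {"dp": [0,0,-3],"yaw": 0},
  {"dp": [0,0,-1],"yaw": 0},
  {"dp": [0,0,0],"yaw": 0},
  {"dp": [0,0,0],"yaw": 0},
])

```text
clock: 12.45
position: [0.448, -0.0334, 0.1678]
tcp_rot: [-1.999, -2.421, 0.002]
force: [0.1, 0.7, -3.5]
opening: 0.227
finger_force: 59.0
```

```bash
python3 go.py pr
```

```text
[ 0.448  -0.0334  0.1678] 100.91 12.45 0.22668225251327853
pr [-7.03 17.26 -0.04]
```

step_arm([
  {"dp": [-0.4,1,0],"yaw": 0},
  {"dp": [-0.8,2,0],"yaw": 0},
  {"dp": [-1.2,3,0],"yaw": 0},
  {"dp": [-1.4,3.5,0],"yaw": 0},
  {"dp": [-1.4,3.5,0],"yaw": 0},
  {"dp": [-1,2.5,0],"yaw": 0},
  {"dp": [-0.6,1.3,0],"yaw": 0},
  {"dp": [-0.23,0.46,0],"yaw": 0},
  {"dp": [0,0,0],"yaw": 0},
])

```text
clock: 13.35
position: [0.6313, -0.07, 0.167]
tcp_rot: [-1.999, -2.42, 0.003]
force: [-0.1, -0.6, -2.9]
opening: 0.23
finger_force: 59.2
```

step_arm([
  {"dp": [0,0,2],"yaw": 0},
  {"dp": [0,0,2],"yaw": 0},
  {"dp": [0,0,2],"yaw": 0},
  {"dp": [0,0,0],"yaw": 0},
  {"dp": [0,0,0],"yaw": 0},
])

```text
clock: 13.85
position: [0.6303, -0.0695, 0.1089]
tcp_rot: [-1.999, -2.421, 0.001]
force: [-0.2, -0.7, -2.8]
opening: 0.229
finger_force: 59.3
```

```bash
python3 go.py pr
```

```text
[ 0.6303 -0.0695  0.1089] 100.92 13.85 0.2286781149631772
pr [-0.03  0.05 -0.  ]
```

step_arm([
  {"dp": [0,0,1.2],"yaw": 0},
  {"dp": [0,0,1],"yaw": 0},
  {"dp": [0,0,0.7],"yaw": 0},
  {"dp": [0,0,0.5],"yaw": 0},
  {"dp": [0,0,0.3],"yaw": 0},
  {"dp": [0,0,0.1],"yaw": 0},
  {"dp": [0,0,0],"yaw": 0},
  {"dp": [0,0,0],"yaw": 0},
])

```text
clock: 14.65
position: [0.6318, -0.07, 0.0718]
tcp_rot: [2.0, 2.422, 0.001]
force: [-0.6, 1.1, -2.0]
opening: 0.233
finger_force: 59.3
```

step_arm([
  {"dp": [0,0,0.1],"yaw": 0},
  {"dp": [0,0,0.1],"yaw": 0},
  {"dp": [0,0,0],"yaw": 0},
  {"dp": [0,0,0],"yaw": 0},
])

```text
clock: 15.05
position: [0.6319, -0.07, 0.0699]
tcp_rot: [2.0, 2.422, 0.001]
force: [0.1, -0.2, 0.4]
opening: 0.227
finger_force: 59.6
```

Touching down (weight gone). Release and lift.

step_arm([
  {"dp": [0,0,0],"yaw": 0},
  {"dp": [0,0,0],"yaw": 0},
  {"dp": [0,0,0],"yaw": 0},
  {"dp": [0,0,0],"yaw": 0},
  {"dp": [0,0,-2],"yaw": 0},
  {"dp": [0,0,-4],"yaw": 0},
  {"dp": [0,0,-4],"yaw": 0},
  {"dp": [0,0,0],"yaw": 0},
  {"dp": [0,0,0],"yaw": 0},
], gripper=5)

```text
clock: 15.95
position: [0.6328, -0.0702, 0.1716]
tcp_rot: [1.998, 2.419, 0.003]
force: [0.3, -0.2, -0.6]
opening: 0.587
finger_force: 0.0
```

```bash
python3 go.py blue
```

```text
[ 0.6328 -0.0702  0.1716] 100.91 15.95 0.5870231714024172
blue [  0.11 -17.5   -0.07]
```

step_arm([
  {"dp": [0.1,-2,0],"yaw": 0},
  {"dp": [0,-4,0],"yaw": 0},
  {"dp": [0,-4,0],"yaw": 0},
  {"dp": [0,-4,0],"yaw": 0},
  {"dp": [0,-2.5,0],"yaw": 0},
  {"dp": [0,-1,1],"yaw": 0},
  {"dp": [0,0,2],"yaw": 0},
  {"dp": [0,0,2],"yaw": 0},
  {"dp": [0,0,0],"yaw": 0},
  {"dp": [0,0,0],"yaw": 0},
])

```text
clock: 16.95
position: [0.4583, -0.1016, 0.1179]
tcp_rot: [-1.998, -2.42, 0.002]
force: [0.4, -0.3, 0.4]
opening: 0.586
finger_force: 0.0
```

```bash
python3 go.py blue; python3 - <<'E'
from meas import *
c=cap('top')
print(plug(c,'white',(.6337,-.14)),plug(c,'red',(.6308,-.07)))
E
```

```text
[ 0.4583 -0.1016  0.1179] 100.91 16.95 0.5855586489149575
blue [-0.11  0.24 -0.  ]
(array([ 0.63422362, -0.14066611]), np.float64(0.876), 393) (array([ 0.63145775, -0.06882017]), np.float64(0.839), 339)
```

step_arm([
  {"dp": [-0.11,0.2,1],"yaw": 0},
  {"dp": [0,0,2],"yaw": 0},
  {"dp": [0,0,1],"yaw": 0},
  {"dp": [0,0,0.8],"yaw": 0},
  {"dp": [0,0,0],"yaw": 0},
  {"dp": [0,0,0],"yaw": 0},
  {"dp": [0,0,0],"yaw": 0},
])

```text
clock: 17.7
position: [0.4623, -0.103, 0.0722]
tcp_rot: [1.999, 2.421, 0.001]
force: [-0.2, -0.1, 0.4]
opening: 0.585
finger_force: 0.0
```

```bash
python3 go.py blue
```

```text
[ 0.4623 -0.103   0.0722] 100.91 17.7 0.5852060333462903
blue [ 0.1  -0.13 -0.  ]
```

step_arm([
  {"dp": [0.1,-0.1,0.2],"yaw": 0},
  {"dp": [0,0,0],"yaw": 0},
  {"dp": [0,0,0],"yaw": 0},
])

```text
clock: 18.0
position: [0.4605, -0.102, 0.0695]
tcp_rot: [2.0, 2.422, 0.0]
force: [0.4, 0.1, -0.1]
opening: 0.585
finger_force: 0.0
```

step_arm([
  {"dp": [0,0,0],"yaw": 0},
  {"dp": [0,0,0],"yaw": 0},
  {"dp": [0,0,0],"yaw": 0},
  {"dp": [0,0,0],"yaw": 0},
  {"dp": [0,0,0],"yaw": 0},
  {"dp": [0,0,0],"yaw": 0},
], gripper=0.5)

```text
clock: 18.6
position: [0.4609, -0.102, 0.0696]
tcp_rot: [2.0, 2.422, 0.001]
force: [0.9, 0.1, 1.6]
opening: 0.226
finger_force: 58.7
```

```bash
python3 go.py blue
```

```text
[ 0.4609 -0.102   0.0696] 100.91 18.6 0.2263292627955314
blue [-0.02 -0.01 -0.  ]
```

step_arm([
  {"dp": [0,0,-1],"yaw": 0},
  {"dp": [0,0,-2],"yaw": 0},
  {"dp": [0,0,-3],"yaw": 0},
  {"dp": [0,0,-3],"yaw": 0},
  {"dp": [0,0,-1],"yaw": 0},
  {"dp": [0,0,0],"yaw": 0},
  {"dp": [0,0,0],"yaw": 0},
])

```text
clock: 19.3
position: [0.4598, -0.1017, 0.1679]
tcp_rot: [-1.999, -2.421, 0.001]
force: [-1.0, -0.6, -3.3]
opening: 0.232
finger_force: 59.1
```

```bash
python3 go.py pb
```

```text
[ 0.4598 -0.1017  0.1679] 100.91 19.3 0.23208986946714422
pb [ 6.84 18.46 -0.03]
```

step_arm([
  {"dp": [0.4,1,0],"yaw": 0},
  {"dp": [0.8,2,0],"yaw": 0},
  {"dp": [1.2,3.2,0],"yaw": 0},
  {"dp": [1.3,3.6,0],"yaw": 0},
  {"dp": [1.3,3.6,0],"yaw": 0},
  {"dp": [1,2.8,0],"yaw": 0},
  {"dp": [0.6,1.6,0],"yaw": 0},
  {"dp": [0.24,0.65,0],"yaw": 0},
  {"dp": [0,0,0],"yaw": 0},
])

```text
clock: 20.2
position: [0.6284, 0.001, 0.1671]
tcp_rot: [-1.997, -2.422, 0.003]
force: [1.0, -0.3, -2.9]
opening: 0.232
finger_force: 59.3
```

step_arm([
  {"dp": [0,0,2],"yaw": 0},
  {"dp": [0,0,2],"yaw": 0},
  {"dp": [0,0,2],"yaw": 0},
  {"dp": [0,0,0],"yaw": 0},
  {"dp": [0,0,0],"yaw": 0},
])

```text
clock: 20.7
position: [0.6274, -0.0003, 0.1088]
tcp_rot: [-2.0, -2.42, 0.002]
force: [0.9, -0.1, -2.1]
opening: 0.228
finger_force: 59.3
```

```bash
python3 go.py pb
```

```text
[ 6.274e-01 -3.000e-04  1.088e-01] 100.87 20.7 0.22842283484997802
pb [ 0.05  0.08 -0.  ]
```

step_arm([
  {"dp": [0,0,1.2],"yaw": 0},
  {"dp": [0,0,1],"yaw": 0},
  {"dp": [0,0,0.7],"yaw": 0},
  {"dp": [0,0,0.5],"yaw": 0},
  {"dp": [0,0,0.3],"yaw": 0},
  {"dp": [0,0,0.1],"yaw": 0},
  {"dp": [0,0,0],"yaw": 0},
  {"dp": [0,0,0],"yaw": 0},
])

```text
clock: 21.5
position: [0.629, 0.0001, 0.0718]
tcp_rot: [2.0, 2.422, 0.001]
force: [0.6, 0.2, -3.2]
opening: 0.233
finger_force: 59.3
```

step_arm([
  {"dp": [0,0,0.1],"yaw": 0},
  {"dp": [0,0,0.1],"yaw": 0},
  {"dp": [0,0,0],"yaw": 0},
  {"dp": [0,0,0],"yaw": 0},
])

```text
clock: 21.9
position: [0.6291, 0.0001, 0.0698]
tcp_rot: [2.0, 2.422, 0.001]
force: [0.5, -0.2, -2.2]
opening: 0.229
finger_force: 59.6
```

step_arm([
  {"dp": [0,0,0.05],"yaw": 0},
  {"dp": [0,0,0],"yaw": 0},
  {"dp": [0,0,0],"yaw": 0},
])

```text
clock: 22.2
position: [0.6291, 0.0001, 0.0697]
tcp_rot: [2.0, 2.422, 0.001]
force: [-1.0, 0.8, 2.4]
opening: 0.231
finger_force: 59.9
```

step_arm([
  {"dp": [0,0,0],"yaw": 0},
  {"dp": [0,0,0],"yaw": 0},
  {"dp": [0,0,0],"yaw": 0},
  {"dp": [0,0,0],"yaw": 0},
  {"dp": [0,0,-2],"yaw": 0},
  {"dp": [0,0,-4],"yaw": 0},
  {"dp": [0,0,-4],"yaw": 0},
  {"dp": [0,0,0],"yaw": 0},
  {"dp": [0,0,0],"yaw": 0},
], gripper=5)

```text
clock: 23.1
position: [0.63, -0.0, 0.171]
tcp_rot: [1.998, 2.42, 0.004]
force: [-0.7, 0.2, -0.5]
opening: 0.582
finger_force: 0.0
```

```bash
python3 go.py yellow
```

```text
[ 0.63  -0.     0.171] 100.91 23.1 0.5823614940499383
yellow [-13.82 -18.64  -0.06]
```

step_arm([
  {"dp": [-1.5,-2,0],"yaw": 0},
  {"dp": [-2.8,-3.8,0],"yaw": 0},
  {"dp": [-2.8,-3.8,0],"yaw": 0},
  {"dp": [-2.8,-3.8,0],"yaw": 0},
  {"dp": [-2.5,-3.4,0],"yaw": 0},
  {"dp": [-1.4,-1.7,0],"yaw": 0},
  {"dp": [0,0,2.5],"yaw": 0},
  {"dp": [0,0,2.5],"yaw": 0},
  {"dp": [0,0,0],"yaw": 0},
  {"dp": [0,0,0],"yaw": 0},
])

```text
clock: 24.1
position: [0.4719, -0.1697, 0.1172]
tcp_rot: [-1.998, -2.42, 0.001]
force: [-0.7, -0.1, 0.1]
opening: 0.588
finger_force: 0.0
```

```bash
python3 go.py yellow; python3 - <<'E'
from meas import *
c=cap('top')
print(plug(c,'blue',(.6281,.0004)))
E
```

```text
[ 0.4719 -0.1697  0.1172] 100.91 24.1 0.5881256515287937
yellow [-0.15  0.1  -0.  ]
(array([6.29412012e-01, 5.60022522e-04]), np.float64(0.808), 325)
```

step_arm([
  {"dp": [-0.1,0,1],"yaw": 0},
  {"dp": [0,0,2],"yaw": 0},
  {"dp": [0,0,1],"yaw": 0},
  {"dp": [0,0,0.7],"yaw": 0},
  {"dp": [0,0,0],"yaw": 0},
  {"dp": [0,0,0],"yaw": 0},
  {"dp": [0,0,0],"yaw": 0},
])

```text
clock: 24.85
position: [0.474, -0.1717, 0.0727]
tcp_rot: [1.999, 2.421, 0.0]
force: [-0.7, -0.2, -0.2]
opening: 0.585
finger_force: 0.0
```

```bash
python3 go.py yellow
```

```text
[ 0.474  -0.1717  0.0727] 100.91 24.85 0.5845657184342142
yellow [ 0.08 -0.08 -0.  ]
```

step_arm([
  {"dp": [0.05,0,0.3],"yaw": 0},
  {"dp": [0,0,0],"yaw": 0},
  {"dp": [0,0,0],"yaw": 0},
])

```text
clock: 25.15
position: [0.4733, -0.1709, 0.0689]
tcp_rot: [2.0, 2.422, 0.0]
force: [0.6, 0.2, 0.3]
opening: 0.586
finger_force: 0.0
```

step_arm([
  {"dp": [0,0,0],"yaw": 0},
  {"dp": [0,0,0],"yaw": 0},
  {"dp": [0,0,0],"yaw": 0},
  {"dp": [0,0,0],"yaw": 0},
  {"dp": [0,0,0],"yaw": 0},
  {"dp": [0,0,0],"yaw": 0},
], gripper=0.5)

```text
clock: 25.75
position: [0.4736, -0.171, 0.0691]
tcp_rot: [2.0, 2.422, 0.0]
force: [-0.2, -0.6, 1.9]
opening: 0.23
finger_force: 58.8
```

```bash
python3 go.py yellow
```

```text
[ 0.4736 -0.171   0.0691] 100.91 25.75 0.23006139347608703
yellow [ 0.01 -0.04 -0.  ]
```

step_arm([
  {"dp": [0,0,-1],"yaw": 0},
  {"dp": [0,0,-2],"yaw": 0},
  {"dp": [0,0,-3],"yaw": 0},
  {"dp": [0,0,-3],"yaw": 0},
  {"dp": [0,0,-1],"yaw": 0},
  {"dp": [0,0,0],"yaw": 0},
  {"dp": [0,0,0],"yaw": 0},
])

```text
clock: 26.45
position: [0.4725, -0.1705, 0.1672]
tcp_rot: [-1.999, -2.421, 0.001]
force: [-0.5, 0.7, -4.3]
opening: 0.23
finger_force: 59.1
```

```bash
python3 go.py py
```

```text
[ 0.4725 -0.1705  0.1672] 100.91 26.45 0.22958882642844747
py [ 2.078e+01  1.957e+01 -1.000e-02]
```

step_arm([
  {"dp": [1,1,0],"yaw": 0},
  {"dp": [2.2,2,0],"yaw": 0},
  {"dp": [3,2.8,0],"yaw": 0},
  {"dp": [3.3,3.1,0],"yaw": 0},
  {"dp": [3.3,3.1,0],"yaw": 0},
  {"dp": [3.3,3.1,0],"yaw": 0},
  {"dp": [2.5,2.4,0],"yaw": 0},
  {"dp": [1.5,1.4,0],"yaw": 0},
  {"dp": [0.68,0.67,0],"yaw": 0},
  {"dp": [0,0,0],"yaw": 0},
])

```text
clock: 27.45
position: [0.6255, 0.0717, 0.1667]
tcp_rot: [-1.996, -2.423, 0.003]
force: [0.2, 0.2, -2.5]
opening: 0.227
finger_force: 59.2
```

step_arm([
  {"dp": [0,0,2],"yaw": 0},
  {"dp": [0,0,2],"yaw": 0},
  {"dp": [0,0,2],"yaw": 0},
  {"dp": [0,0,0],"yaw": 0},
  {"dp": [0,0,0],"yaw": 0},
])

```text
clock: 27.95
position: [0.6249, 0.0692, 0.1082]
tcp_rot: [-2.001, -2.42, 0.003]
force: [-0.3, 0.2, -2.5]
opening: 0.229
finger_force: 59.3
```

```bash
python3 go.py py
```

```text
[0.6249 0.0692 0.1082] 100.83 27.95 0.228967495469881
py [ 0.13  0.06 -0.  ]
```

step_arm([
  {"dp": [0.08,0,1.2],"yaw": 0},
  {"dp": [0,0,1],"yaw": 0},
  {"dp": [0,0,0.7],"yaw": 0},
  {"dp": [0,0,0.5],"yaw": 0},
  {"dp": [0,0,0.3],"yaw": 0},
  {"dp": [0,0,0.1],"yaw": 0},
  {"dp": [0,0,0],"yaw": 0},
  {"dp": [0,0,0],"yaw": 0},
])

```text
clock: 28.75
position: [0.6263, 0.071, 0.0713]
tcp_rot: [2.0, 2.422, 0.001]
force: [-0.7, -0.4, -4.0]
opening: 0.227
finger_force: 59.4
```

step_arm([
  {"dp": [0,0,0.1],"yaw": 0},
  {"dp": [0,0,0.1],"yaw": 0},
  {"dp": [0,0,0],"yaw": 0},
  {"dp": [0,0,0],"yaw": 0},
])

```text
clock: 29.15
position: [0.6263, 0.071, 0.0693]
tcp_rot: [2.0, 2.422, 0.001]
force: [0.3, 0.3, -1.8]
opening: 0.23
finger_force: 59.7
```

step_arm([
  {"dp": [0,0,0.05],"yaw": 0},
  {"dp": [0,0,0],"yaw": 0},
  {"dp": [0,0,0],"yaw": 0},
])

```text
clock: 29.45
position: [0.6263, 0.071, 0.0692]
tcp_rot: [2.0, 2.422, 0.001]
force: [-1.1, 0.2, 0.9]
opening: 0.231
finger_force: 59.9
```

step_arm([
  {"dp": [0,0,0],"yaw": 0},
  {"dp": [0,0,0],"yaw": 0},
  {"dp": [0,0,0],"yaw": 0},
  {"dp": [0,0,0],"yaw": 0},
  {"dp": [0,0,-2],"yaw": 0},
  {"dp": [0,0,-4],"yaw": 0},
  {"dp": [0,0,-4],"yaw": 0},
  {"dp": [0,-3,0],"yaw": 0},
  {"dp": [0,-4,0],"yaw": 0},
  {"dp": [0,-4,0],"yaw": 0},
], gripper=5)

```text
clock: 30.45
position: [0.5174, 0.05, 0.1688]
tcp_rot: [1.999, 2.422, 0.001]
force: [-0.2, 0.0, 1.0]
opening: 0.583
finger_force: 0.0
```

step_arm([
  {"dp": [0,-4,0],"yaw": 0},
  {"dp": [0,-4,0],"yaw": 0},
  {"dp": [0,0,0],"yaw": 0},
  {"dp": [0,0,0],"yaw": 0},
  {"dp": [0,0,0],"yaw": 0},
])

```text
clock: 30.95
position: [0.4406, 0.035, 0.1689]
tcp_rot: [1.999, 2.421, 0.002]
force: [-0.2, 0.4, -0.4]
opening: 0.586
finger_force: 0.0
```

```bash
python3 - <<'E'
from meas import *
c=cap('top');s=cap('side','s9.png')
for k,g in dict(white=(.6337,-.14),red=(.6308,-.07),blue=(.628,0),yellow=(.6253,.0706)).items():
  for n,q in(('top',c),('side',s)):
    try:print(k,n,*plug(q,k,g))
    except Exception as e: print(k,n,e)
E
```

```text
white top [ 0.63422884 -0.14064219] 0.887 387
white side [ 0.62530877 -0.14916829] 0.203 95
red top [ 0.63145775 -0.06882017] 0.839 339
red side [ 0.63102269 -0.06970937] 0.865 276
blue top [6.29167021e-01 5.35405723e-04] 0.82 328
blue side [ 0.62882566 -0.00075994] 0.851 240
yellow top [0.62618519 0.07139848] 0.834 337
yellow side [0.62549401 0.07050178] 0.839 210
```

View pics/s9.png

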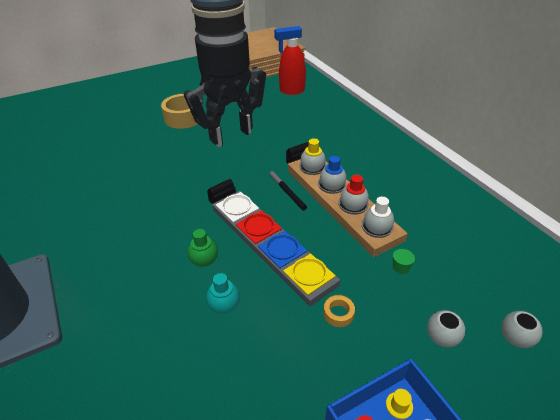

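All four balls stand upright in the mirrored pockets: yellow nearest the handle at (313,147), then blue, red, and white farthest at (381,205). The arm is clear of everything.

```bash
python3 -c "
from h import *
print(sign_off())"
```

```text
the job is handed in; nothing more can be done
None
```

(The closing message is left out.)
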